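# Shut the O-ring box and push it home into the corner stop

### The job

First shut the open lid of the blue O-ring box, tipping it over with the fingertips. Then push the box along the bench until it sits square in the corner of the L-shaped aluminium stop: its back flat against the far bar and its left side flat against the left bar. Only push: never lift or tip the box, and leave the red bottle, the green-lidded tin and the small tape roll where they are.

Things in the scene. Friction and masses are not known exactly. Their poses are not given: they have to be found in the camera images.
- oring_box: Blue flat box with a grey hinged lid, loose, 0.3 to 0.55 kg. Origin: centre of its underside. x points to its back (hinge side, away from the robot, up to 17 deg askew), y to its left, z up. Tub: x -48 to +52, y -75 to +75, z 0 to 28 mm. Shut, the 3 mm lid overhangs front and sides by 1 mm, top at z 31; a catch 30 mm wide in the middle of its front edge stands out to x -52 (z 20 to 32).
- oring_box_lid (a joint): Lid hinge, rad: 0 shut, 2.09 wide open (stop). Hinge line along the box's y at x 53, z 30 mm in its frame; the lid reaches 102 mm from it, 152 mm wide. Starts wide open, leaning back past the upright: free edge about 120 mm above the bench, 50 mm behind the hinge. Little friction, no spring: pushed forward from behind past the upright (1.57) it falls shut by its own weight and stays shut.
- box_corner (a point): The back left corner of the box's tub, 12 mm above its underside: at x = 52, y = 75 mm in the box's frame, axes as the box's.
- corner_stop: L-shaped aluminium stop, fixed: two bars 22 mm wide, 20 high, screw heads 5 mm higher. Origin: where their inner faces meet, at bench level. Far bar: inner face x = 0, facing the robot, y -8 to -168 mm. Left bar: inner face y = 0, facing right, x -8 to -113 mm. x points away from the robot, y left (up to 7 deg askew). Box home: its back left corner at this origin, axes in line.
- threadlock: Small red bottle with a black cap, 26x40x118 mm, standing upright to the right on the robot's side of the box; leave it alone. Origin: centre of its underside.
- paste_tin: White tin with a green lid, 63 mm across, 31 mm high, on the left, on the robot's side of the stop; leave it alone. Origin: centre of its underside.
- ptfe_roll: Small white and red tape roll lying flat, 54 mm across, 14 mm high, at the far right; leave it alone. Origin: centre of its underside.

How it is judged:
By the outcome, as a careful person would: the job done as asked, in the order asked, and still so for the second after the job is handed in, with the robot touching nothing.
It also fails if it takes over 72 s, if anything falls off the work surface, if the arm or the gripper's body presses on something with over 40 N, if the wrist force passes 120 N, or if a joint passes its speed limit or range.

### The arm

A 7-joint arm with a two-finger parallel gripper is mounted at the origin on the work surface; the furniture and walls round the work are solid. World frame = base frame: x ahead of the robot, y to its left, z up, the work surface at z = 0. Lengths are in m, angles in degrees, forces in N, time in s.
With the tool pointing down it reaches from about 0.425 to 0.875 m from the base axis. Payload 4.7 kg.
Tool frame: the origin (TCP) lies at the very end of the fingers, on their centre line; the grasp point (between the pads) lies env.hold_point_z behind it (env.hold_point_z is the distance from the TCP to the grasp point, in m); z points along the fingers, y is the line along which they close (so a half turn about z gives the same grasp; the last joint's range is limited). The gripper opens to 87 mm and grips with 3 to 60 N. Pads are 19 mm wide; open, the fingers measure 117 mm over their backs; the gripper's body (75 mm by 190 mm) begins 51 mm behind the grasp point.
Start: joints at [-63.65, 18.392, -4.016, 83.108, 1.295, 78.541, -3.26], TCP at [0.28, 0.586, 0.223] pointing down, gripper open.
Joint ranges: [-163.93, 163.93], [-17.29, 119.83], [-79.2, 71.16], [3.27, 140.29], [-89.18, 269.18], [5.43, 117.66], [-154.24, 154.24]. Speed limits (degrees/s): [147.25, 147.25, 180, 180, 180, 180, 180].

### API

Orientations are given as [roll, pitch, yaw] about the fixed x, y, z axes, in that order (R = Rz(yaw) Ry(pitch) Rx(roll)).
In Python, from cell import env gives the robot as it stands.
- The arm moves only by the shell command python3 -m jog 'ROWS' [FORCE]. ROWS is JSON, a list of rows, each an object with "dp": the shift along the tool's x, y, z in cm, a list of three; "twist": the turn about the tool's z in degrees; "fingers": the opening, from 0 (shut) to 1 (fully open). A call has 1 to 8 rows; each row is the pose to reach, as a shift and turn from the pose commanded when the call began, along the tool's axes at that moment; what a row does not reach only later rows make up. A row lasts 1/8 s, in which the tool goes at most 62.5 mm and 10.7 degrees, less where a joint would pass 70% of its speed; a pose out of reach is approached as far as the arm can. A call with a gripper value outside its range is refused whole. The fingers move at their own pace and stop on an object; FORCE is the grip in N (left out, the last holds). Time passes only in rows, so rows that repeat a pose let the fingers close. It gives the time, the measured TCP pose, the force, the opening and the grip force at its end, in the units of the state.
- env.get_obs(): the state, without advancing time (a new reading comes with each control period).
- env.read_camera(name): name is "scene" or "top"; returns a dict with "pixels" (420x560x3 uint8, blue, green, red), "depth" (420x560 float32, m along the optical axis (not along the pixel's ray), 0 where there is no reading), "fx", "fy", "cx", "cy" (pixels), "rvec" (rotation vector, rad) and "tvec" (3), from world to camera coordinates, as OpenCV has them. Camera axes: x right, y down, z forward; pixel columns grow to the right and rows downward; lengths in m; the calibration is good to about 2 mm. A picture is of the moment at which its call begins.
- env.sign_off(): hands the job in; it is judged then, once.
The state is a dict: "time_s": time; "qpos": joint angles; "joint_velocities": joint speeds; "effort": joint torques, N m; "tool_pos": TCP position; "tool_rot": TCP orientation; "force": force on the tool from outside, world axes, zero at the start; "wrist_torque": the same for the moment, N m; "grip_width": finger opening in m; "grasp_force": force on a finger pad.
Only numpy, scipy, OpenCV 4.12 (cv2) and the standard library are available. Lean on these libraries where they do the work, as an engineer would, in place of code of your own. Each camera call takes 0.05 s, during which the arm holds its last target. There are 200 camera calls.

## Working session

There is one attempt and no reset: what is moved stays moved. The work goes in short steps, Python scripts to look and compute and a shell command to move; the robot and the scene stay as the last step left them, time stands still between calls to the robot, and variables do not carry over. Pictures are saved under pics/ and viewed, at most 10 in all, crops included, and the job is handed in when it is done.

```bash
mkdir -p pics
cat > h.py <<'E'
from cell import env
import numpy as np, cv2
from scipy.spatial.transform import Rotation as R
def cam(n):
    c=env.read_camera(n); Rm=cv2.Rodrigues(np.array(c['rvec'],float))[0]; t=np.array(c['tvec'],float).ravel()
    v,u=np.mgrid[0:420,0:560]; d=c['depth']
    P=np.stack([(u-c['cx'])/c['fx']*d,(v-c['cy'])/c['fy']*d,d],-1)
    W=(P-t)@Rm; W[d==0]=np.nan
    return c['pixels'],W,c
E
python3 - <<'E'
from h import *
for n in ('top','scene'):
    p,W,c=cam(n); cv2.imwrite(f'pics/{n}0.png',cv2.resize(p,(800,600),interpolation=cv2.INTER_CUBIC)); np.save(f'{n}0.npy',W); np.save(f'{n}0p.npy',p)
    print(n,-cv2.Rodrigues(np.array(c['rvec']))[0].T@np.array(c['tvec']).ravel())
o=env.get_obs();print(o, env.hold_point_z)
E
```

```text
top [ 0.35559269 -0.3483772   0.98723736]
scene [-0.20914859 -0.68176746  0.68500646]
{'time_s': 0.1, 'qpos': array([-63.64969226,  18.43623662,  -4.01467679,  83.16810189,
         1.29653093,  78.54233708,  -3.25991122]), 'joint_velocities': array([-0.14761195, -0.10191129,  0.0115944 , -0.08492492,  0.09339588,
        0.01837997,  0.04401244]), 'effort': array([-1.87195442e-04, -4.92570341e+01, -4.05669808e-01, -3.13397563e+01,
       -6.43305550e-02,  3.94386775e-02,  5.75981562e-05]), 'tool_pos': array([0.28011064, 0.58598625, 0.22155299]), 'tool_rot': array([-1.79898641e+02,  7.30304542e-03,  1.54458881e+02]), 'force': array([ 0.51455088,  0.71649995, -0.12523475]), 'wrist_torque': array([-0.02954796,  0.02310843, -0.01441685]), 'grasp_force': 0.0, 'grip_width': 0.08720321185292473} 0.0187
```

View pics/top0.png

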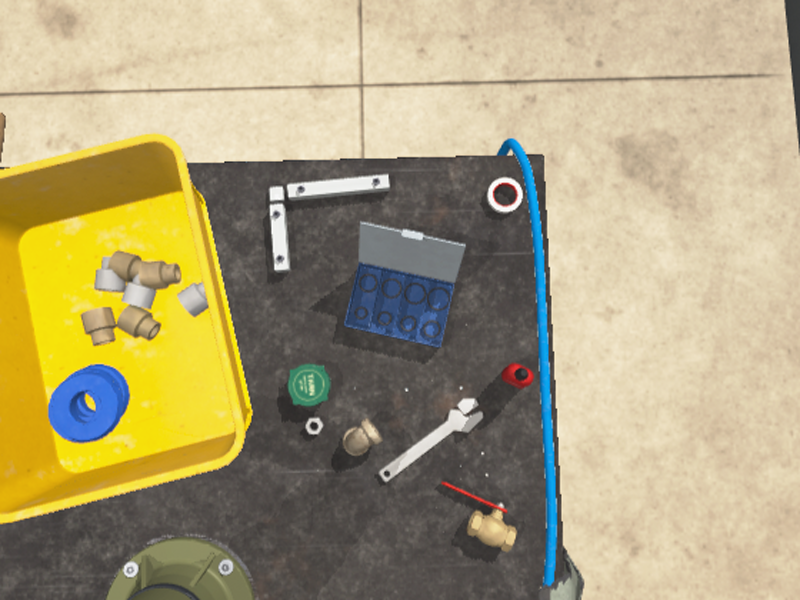

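View pics/scene0.png

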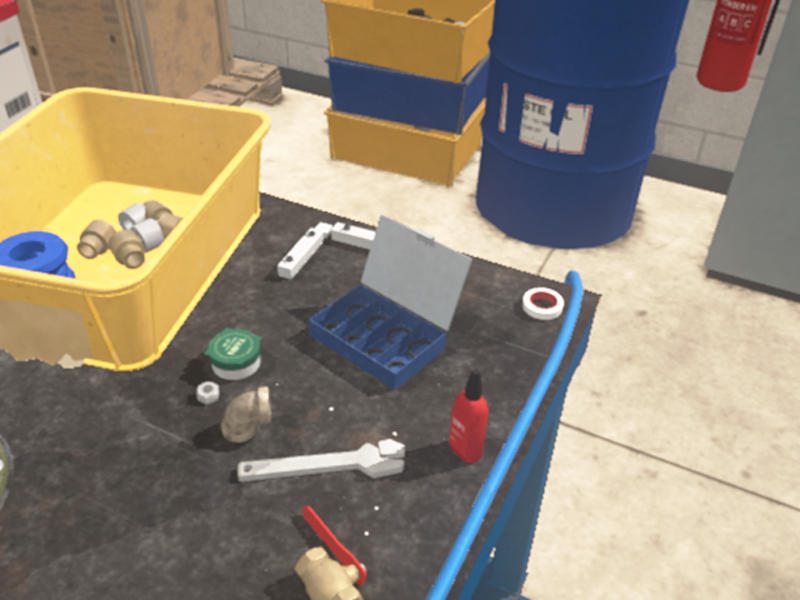

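The top view shows the stop's bars at about (290-388,188) and (280,205-270). The box tub is at (345-455,265-347) with its lid leaning back to (360-465,222-243). The bottle is at (517,375), the tin at (308,384) and the roll at (505,195), all in 800x600 pixels.

Run:
```python
from h import *
W=np.load('top0.npy');p=np.load('top0p.npy')
def at(u,v,r=1):
    u,v=int(u*.7),int(v*.7); return np.nanmedian(W[v-r:v+r+1,u-r:u+r+1].reshape(-1,3),0).round(4)
for n,u,v in [('far bar',340,188),('left bar',280,240),('lid mid',412,250),('lid TL',362,226),('lid TR',462,246),('tub FL',348,326),('tub FR',440,345),('tin',308,384),('cap',521,374),('roll',493,190),('bench',320,300),('elbow',360,437),('wrench',465,412),('nut',314,426)]: print(n,at(u,v))
hsv=cv2.cvtColor(p,cv2.COLOR_BGR2HSV)
v,u=np.mgrid[0:420,0:560]; U=u/.7;V=v/.7
def reg(a,b,c,d): return (U>a)&(U<b)&(V>c)&(V<d)
z=W[...,2]
for n,r in (('far',reg(284,395,170,205)),('left',reg(265,295,186,275)),):
    m=r&(z>.012)&(z<.03); q=W[m][:,:2].astype(np.float32); b=cv2.minAreaRect(q); print(n,m.sum(),b,cv2.boxPoints(b).round(4).tolist())
m=reg(335,470,255,355)&(hsv[...,0]>100)&(hsv[...,0]<125)&(hsv[...,1]>130)&(z>.022)&(z<.034)
q=W[m][:,:2].astype(np.float32); b=cv2.minAreaRect(q);print('tub rim',m.sum(),b,cv2.boxPoints(b).round(4).tolist())
m=reg(350,475,215,290)&(z>.036); q=W[m]; c=q.mean(0); n=np.linalg.svd(q-c)[2][2]; print('lid',m.sum(),c,n,np.nanmax(q[:,2]))
for nm,r,zl,zh in(('tin',reg(280,335,355,412),.02,.04),('cap',reg(498,536,355,392),.06,.13),('roll',reg(482,528,172,220),.008,.02),('elbow',reg(335,390,410,465),.01,.1),('nut',reg(300,328,412,438),.006,.03),('wrench',reg(375,485,392,485),.004,.05)):
    m=r&(z>zl)&(z<zh); q=W[m]; print(nm,m.sum(),q.min(0).round(3),q.max(0).round(3))
m=reg(0,255,130,520)&(z>.05);q=W[m];print('bin',q.min(0),q.max(0))
# bench extents
m=reg(190,545,150,600)&(abs(z)<.004);q=W[m];print('bench',q.min(0),q.max(0))
```

```text
far bar [ 0.6371 -0.245   0.0209]
left bar [ 0.5557 -0.1529  0.0193]
lid mid [ 0.5225 -0.3558  0.088 ]
lid TL [ 0.5532 -0.2866  0.1172]
lid TR [ 0.5208 -0.4248  0.1204]
tub FL [ 0.4199 -0.2542  0.0035]
tub FR [ 0.3896 -0.3958  0.0041]
tin [ 0.336  -0.1961  0.0307]
cap [ 0.3444 -0.4991  0.1134]
roll [ 0.6301 -0.4866  0.0129]
bench [ 0.463  -0.2117 -0.    ]
elbow [ 0.2589 -0.273   0.0513]
wrench [ 0.2871 -0.4303  0.0086]
nut [ 0.2705 -0.1995  0.0007]
far 745 ((0.6400481462478638, -0.24353253841400146), (0.023592304438352585, 0.15965206921100616), 4.220829010009766) [[0.6223999857902527, -0.1648000031709671], [0.6341999769210815, -0.3240000009536743], [0.6577000021934509, -0.322299987077713], [0.6459000110626221, -0.163100004196167]]
left 587 ((0.5752046704292297, -0.15370061993598938), (0.0404658205807209, 0.13293315470218658), 87.64635467529297) [[0.5080000162124634, -0.1712000072002411], [0.6407999992370605, -0.17659999430179596], [0.6424000263214111, -0.13619999587535858], [0.5095999836921692, -0.13079999387264252]]
tub rim 122 ((0.4506875276565552, -0.33482953906059265), (0.14771296083927155, 0.09833698719739914), 75.92526245117188) [[0.38499999046325684, -0.3944999873638153], [0.4803999960422516, -0.41839998960494995], [0.5163000226020813, -0.2750999927520752], [0.42100000381469727, -0.25119999051094055]]
lid 1939 [ 0.52151747 -0.35301738  0.08373088] [ 0.89209015 -0.2225207  -0.39326799] 0.13155215900834713
tin 731 [ 0.302 -0.229  0.023] [ 0.364 -0.165  0.036]
cap 237 [ 0.325 -0.525  0.061] [ 0.358 -0.486  0.119]
roll 319 [ 0.594 -0.542  0.008] [ 0.655 -0.477  0.019]
elbow 426 [ 0.228 -0.306  0.01 ] [ 0.283 -0.246  0.061]
nut 81 [ 0.26  -0.214  0.006] [ 0.282 -0.19   0.016]
wrench 974 [ 0.18  -0.456  0.004] [ 0.317 -0.296  0.05 ]
bin [ 0.17566284 -0.1341515   0.05000227] [0.67947727 0.26076682 0.16019043]
bench [ 0.01097339 -0.57138467 -0.00399945] [ 0.69168415 -0.00647807  0.00399983]
```

```bash
cat >> h.py <<'E'
def rel(start,*targets):
    """start/targets: (x,y,z,yaw) ; prints dp (cm) and twist of each from start, tool down"""
    y0=np.radians(start[3]); tx=np.array([np.cos(y0),np.sin(y0),0]); ty=np.array([np.sin(y0),-np.cos(y0),0])
    for t in targets:
        d=(np.array(t[:3])-start[:3])*100
        print(t,'dp',[round(float(v),2) for v in (d@tx,d@ty,-d[2])],'twist',round((start[3]-t[3]+180)%360-180,1))
def cur():
    o=env.get_obs(); return [*o['tool_pos'],o['tool_rot'][2]]
def fr(org,yaw,x,y,z=0):  # frame -> world
    c,s=np.cos(np.radians(yaw)),np.sin(np.radians(yaw)); return (round(org[0]+c*x-s*y,4),round(org[1]+s*x+c*y,4),z)
BOX=(.4487,-.3343); STOP=(.6225,-.1565)
E
python3 -c "
from h import *
a=(.48,.12,.24,70); b=(*fr(BOX,-14.1,.135,0,.24),-14.1)
rel(cur(),a); rel(a,b)"
```

```text
(0.48, 0.12, 0.24, 70) dp [-38.13, -33.43, -1.84] twist 84.5
(np.float64(0.5796), np.float64(-0.3672), 0.24, -14.1) dp [-42.38, 26.02, -0.0] twist 84.1
```

```bash
python3 -m jog '[{"dp":[-5,-4,-2],"twist":10},{"dp":[-10,-8.5,-2],"twist":21},{"dp":[-15,-13,-2],"twist":31},{"dp":[-20,-17,-2],"twist":42},{"dp":[-25,-21.5,-2],"twist":52},{"dp":[-30,-26,-2],"twist":63},{"dp":[-34,-30,-2],"twist":74},{"dp":[-38,-33.5,-2],"twist":84}]'
python3 -c "
from h import *
b=(*fr(BOX,-14.1,.135,0,.24),-14.1)
rel(cur(),b)"
```

```text
(np.float64(0.5796), np.float64(-0.3672), 0.24, -14.1) dp [-68.12, -73.09, -1.84] twist 168.6validation failed for argument at $[0]...
```

```bash
python3 -m jog '[{"dp":[-5,-4,-2],"twist":10,"fingers":1},{"dp":[-10,-8.5,-2],"twist":21,"fingers":1},{"dp":[-15,-13,-2],"twist":31,"fingers":1},{"dp":[-20,-17,-2],"twist":42,"fingers":1},{"dp":[-25,-21.5,-2],"twist":52,"fingers":1},{"dp":[-30,-26,-2],"twist":63,"fingers":1},{"dp":[-34,-30,-2],"twist":74,"fingers":1},{"dp":[-38,-33.5,-2],"twist":84,"fingers":1}]'
python3 -c "
from h import *
b=(*fr(BOX,-14.1,.135,0,.24),-14.1)
rel(cur(),b)"
```

```text
time_s: 1.1
tool_pos: [0.4752, 0.1273, 0.2424]
tool_rot: [-180.0, -0.0, 70.1]
force: [1.1, 0.3, 0.1]
grip_width: 0.0866
grasp_force: 0.0
(np.float64(0.5796), np.float64(-0.3672), 0.24, -14.1) dp [-42.95, 26.63, 0.24] twist 84.2
```

```bash
python3 -m jog '[{"dp":[-5.3,3.3,0],"twist":10.5,"fingers":1},{"dp":[-10.6,6.6,0],"twist":21,"fingers":1},{"dp":[-16,9.9,0],"twist":31.5,"fingers":1},{"dp":[-21.2,13.2,0],"twist":42,"fingers":1},{"dp":[-26.6,16.5,0],"twist":52.5,"fingers":1},{"dp":[-32,19.8,0],"twist":63,"fingers":1},{"dp":[-37.2,23,0],"twist":74,"fingers":1},{"dp":[-42.5,26.2,0],"twist":84,"fingers":1}]'
python3 -m jog '[{"dp":[0,0,0],"twist":0,"fingers":1},{"dp":[0,0,0],"twist":0,"fingers":1}]'
python3 -c "
from h import *
rel(cur(),*[(*fr(BOX,-14.1,x,0,z),-14.1) for x,z in((.135,.087),(.09,.087),(.045,.087),(.02,.087))])"
```

```text
time_s: 2.1
tool_pos: [0.5803, -0.3602, 0.2421]
tool_rot: [-180.0, 0.0, -13.8]
force: [0.5, -0.1, -0.0]
grip_width: 0.087
grasp_force: 0.0
time_s: 2.35
tool_pos: [0.5796, -0.3585, 0.2416]
tool_rot: [-180.0, 0.1, -13.5]
force: [-0.1, 0.1, 0.3]
grip_width: 0.0869
grasp_force: 0.0
(np.float64(0.5796), np.float64(-0.3672), 0.087, -14.1) dp [0.21, 0.85, 15.46] twist 0.6
(np.float64(0.536), np.float64(-0.3562), 0.087, -14.1) dp [-4.29, 0.8, 15.46] twist 0.6
(np.float64(0.4923), np.float64(-0.3453), 0.087, -14.1) dp [-8.79, 0.76, 15.46] twist 0.6
(np.float64(0.4681), np.float64(-0.3392), 0.087, -14.1) dp [-11.29, 0.73, 15.46] twist 0.6
```

```bash
python3 -m jog '[{"dp":[0.2,0.8,5],"twist":0.6,"fingers":1},{"dp":[0.2,0.8,10],"twist":0.6,"fingers":1},{"dp":[0.2,0.8,14],"twist":0.6,"fingers":1},{"dp":[0.2,0.8,15.5],"twist":0.6,"fingers":1},{"dp":[0.2,0.8,15.5],"twist":0.6,"fingers":1},{"dp":[-0.8,0.8,15.5],"twist":0.6,"fingers":1},{"dp":[-1.8,0.8,15.5],"twist":0.6,"fingers":1},{"dp":[-2.8,0.8,15.5],"twist":0.6,"fingers":1}]'
python3 -m jog '[{"dp":[-1,0,0],"twist":0,"fingers":1},{"dp":[-2,0,0],"twist":0,"fingers":1},{"dp":[-3,0,0],"twist":0,"fingers":1},{"dp":[-4,0,0],"twist":0,"fingers":1},{"dp":[-5,0,0],"twist":0,"fingers":1},{"dp":[-6,0,0],"twist":0,"fingers":1},{"dp":[-7,0,0],"twist":0,"fingers":1},{"dp":[-7.6,0,0],"twist":0,"fingers":1}]'
python3 - <<'E'
from h import *
p,W,c=cam('scene'); cv2.imwrite('pics/s1.png',cv2.resize(p,(800,600)))
E
```

```text
time_s: 3.35
tool_pos: [0.5502, -0.3604, 0.0886]
tool_rot: [180.0, -0.1, -14.2]
force: [0.8, 0.3, 0.9]
grip_width: 0.0869
grasp_force: 0.5
time_s: 4.35
tool_pos: [0.4761, -0.3414, 0.0875]
tool_rot: [-180.0, 0.0, -14.2]
force: [-0.0, 0.8, 0.0]
grip_width: 0.0872
grasp_force: 0.2
```

View pics/s1.png

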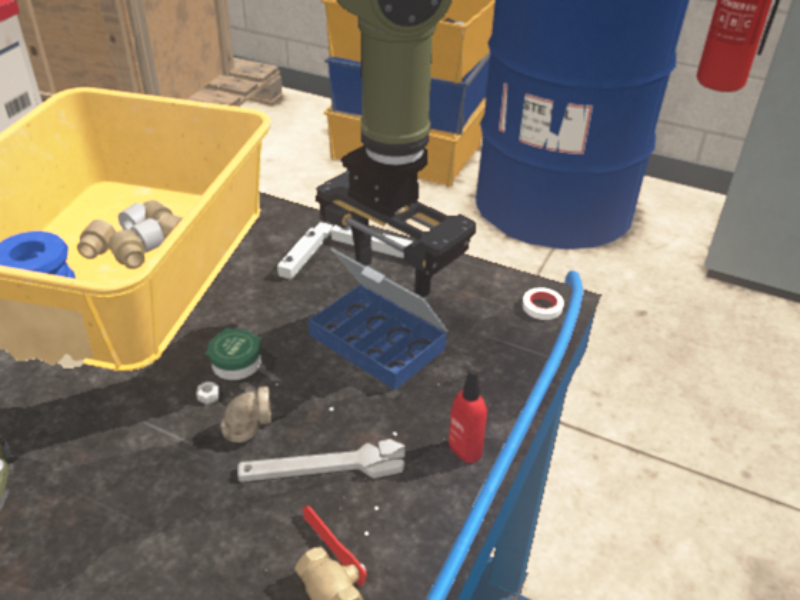

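The scene view shows the lid past upright and falling forward at about (390,290), with the tub still at (310-445,300-385) and not shifted. I'll raise the tool, let the lid land, then measure.

```bash
python3 -m jog '[{"dp":[0,0,-5],"twist":0,"fingers":1},{"dp":[3,0,-10],"twist":0,"fingers":1},{"dp":[8,0,-13],"twist":0,"fingers":1},{"dp":[12,0,-13],"twist":0,"fingers":1},{"dp":[12,0,-13],"twist":0,"fingers":1}]'
cat >> h.py <<'E'
def seebox(name=None,save=True):
    p,W,c=cam('top'); hsv=cv2.cvtColor(p,cv2.COLOR_BGR2HSV); z=W[...,2]
    m=(W[...,0]>.37)&(W[...,0]<.63)&(W[...,1]<-.14)&(W[...,1]>-.46)&(z>.0265)&(z<.036)
    # lid top: largest component
    n,l,s,_=cv2.connectedComponentsWithStats(m.astype(np.uint8)); k=1+s[1:,4].argmax(); q=W[l==k][:,:2].astype(np.float32)
    b=cv2.minAreaRect(q); P=cv2.boxPoints(b); print('lid',s[k,4],b,'\n',P.round(4).tolist(), 'zmed',np.median(z[l==k]))
    if name: cv2.imwrite(f'pics/{name}.png',cv2.resize(p[90:300,170:450],(800,600),interpolation=cv2.INTER_CUBIC))
E
python3 - <<'E'
from h import *
seebox('t2')
rel(cur(),*[(*fr(BOX,-14.1,x,0,z),-14.1) for x,z in((-.075,.21),(-.075,.010))])
E
```

```text
time_s: 5.03
tool_pos: [0.5957, -0.3699, 0.2159]
tool_rot: [179.9, 0.1, -14.0]
force: [0.3, -0.1, -1.4]
grip_width: 0.0869
grasp_force: 0.0
lid 81 ((0.5007649064064026, -0.33570563793182373), (0.12467362731695175, 0.005388279445469379), 76.16470336914062) 
 [[0.4832000136375427, -0.39559999108314514], [0.4884999990463257, -0.3968999981880188], [0.5182999968528748, -0.2757999897003174], [0.5131000280380249, -0.2745000123977661]] zmed 0.03376141992836053
(np.float64(0.376), np.float64(-0.316), 0.21, -14.1) dp [-22.43, -0.0, 0.61] twist 0.0
(np.float64(0.376), np.float64(-0.316), 0.01, -14.1) dp [-22.43, -0.0, 20.61] twist 0.0
```

View pics/t2.png

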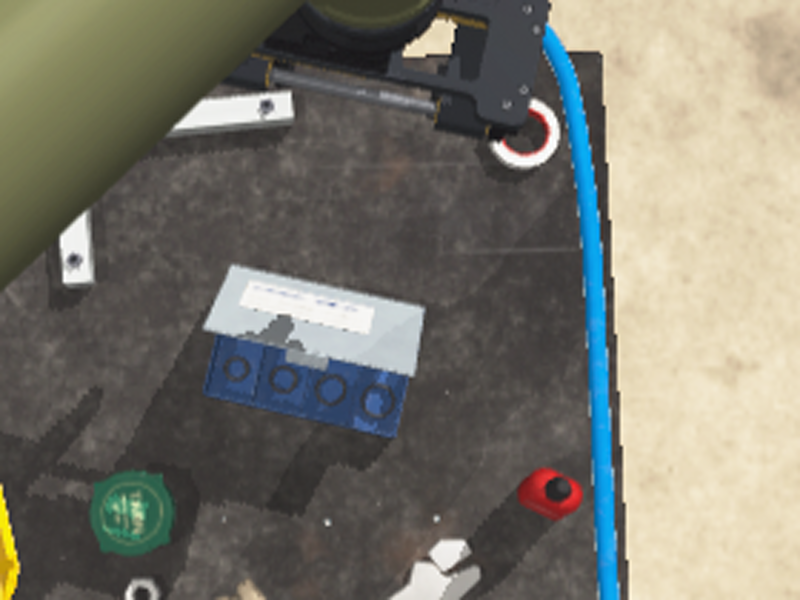

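The lid is still partly open; its edge is around (310,350) in the crop. It's probably falling slowly. I'll wait and check whether its angle changes.

```bash
python3 -m jog '[{"dp":[0,0,0],"twist":0,"fingers":1},{"dp":[0,0,0],"twist":0,"fingers":1},{"dp":[0,0,0],"twist":0,"fingers":1},{"dp":[0,0,0],"twist":0,"fingers":1},{"dp":[0,0,0],"twist":0,"fingers":1},{"dp":[0,0,0],"twist":0,"fingers":1},{"dp":[0,0,0],"twist":0,"fingers":1},{"dp":[0,0,0],"twist":0,"fingers":1}]'
python3 - <<'E'
from h import *
seebox('t3')
E
```

```text
time_s: 6.08
tool_pos: [0.5934, -0.3709, 0.2175]
tool_rot: [-180.0, 0.0, -14.1]
force: [-1.3, 0.1, -1.3]
grip_width: 0.0871
grasp_force: 0.0
lid 121 ((0.4967428147792816, -0.3473687171936035), (0.14918258786201477, 0.007763916626572609), 76.22982025146484) 
 [[0.47519999742507935, -0.4189000129699707], [0.4828000068664551, -0.4207000136375427], [0.5182999968528748, -0.2757999897003174], [0.510699987411499, -0.27399998903274536]] zmed 0.03368233519379538
```

```bash
python3 -m jog '[{"dp":[0,0,0],"twist":0,"fingers":1},{"dp":[0,0,0],"twist":0,"fingers":1},{"dp":[0,0,0],"twist":0,"fingers":1},{"dp":[0,0,0],"twist":0,"fingers":1},{"dp":[0,0,0],"twist":0,"fingers":1},{"dp":[0,0,0],"twist":0,"fingers":1},{"dp":[0,0,0],"twist":0,"fingers":1},{"dp":[0,0,0],"twist":0,"fingers":1}]'
cat >> h.py <<'E'
def lidz():
    p,W,c=cam('top')
    a=-np.radians(14.1); q=W-np.array([*BOX,0]); bx=q[...,0]*np.cos(a)+q[...,1]*np.sin(a); by=-q[...,0]*np.sin(a)+q[...,1]*np.cos(a)
    for lo in range(-50,60,20):
        m=(abs(by)<.07)&(bx*1e3>lo)&(bx*1e3<lo+20); print(lo,np.nanmedian(q[...,2][m]).round(4),end=' | ')
E
python3 -c "
from h import *
seebox('t4');lidz()"
```

```text
time_s: 7.12
tool_pos: [0.5934, -0.3708, 0.2175]
tool_rot: [-180.0, -0.0, -14.1]
force: [-0.0, 0.0, -0.5]
grip_width: 0.0871
grasp_force: 0.0
lid 201 ((0.4949924349784851, -0.3445557951927185), (0.14630953967571259, 0.01216273196041584), 75.57432556152344) 
 [[0.4708999991416931, -0.4138999879360199], [0.482699990272522, -0.41690000891685486], [0.51910001039505, -0.2752000093460083], [0.5073000192642212, -0.27219998836517334]] zmed 0.03369742126545119
-50 0.0849 | -30 0.618 | -10 0.6269 | 10 0.6308 | 30 0.6319 | 50 0.6321 |
```

```bash
python3 -m jog '[{"dp":[-5,0,0],"twist":0,"fingers":1},{"dp":[-10,0,0],"twist":0,"fingers":1},{"dp":[-16,0,0],"twist":0,"fingers":1},{"dp":[-22.2,0,0.5],"twist":0,"fingers":1},{"dp":[-22.2,0,5],"twist":0,"fingers":1},{"dp":[-22.2,0,9],"twist":0,"fingers":1},{"dp":[-22.2,0,9],"twist":0,"fingers":1},{"dp":[-22.2,0,9],"twist":0,"fingers":1}]'
python3 - <<'E'
from h import *
p,W,c=cam('scene'); cv2.imwrite('pics/s5.png',cv2.resize(p[120:300,180:420],(800,600),interpolation=cv2.INTER_CUBIC))
rel(cur(),*[(*fr(BOX,-14.1,x,0,z),-14.1) for x,z in((-.075,.010),(-.058,.010))])
E
```

```text
time_s: 8.22
tool_pos: [0.3787, -0.3175, 0.1287]
tool_rot: [179.9, -0.1, -14.2]
force: [-0.1, -0.2, 0.1]
grip_width: 0.087
grasp_force: 0.0
(np.float64(0.376), np.float64(-0.316), 0.01, -14.1) dp [-0.33, -0.09, 11.9] twist -0.1
(np.float64(0.3924), np.float64(-0.3202), 0.01, -14.1) dp [1.36, -0.08, 11.9] twist -0.1
```

View pics/s5.png

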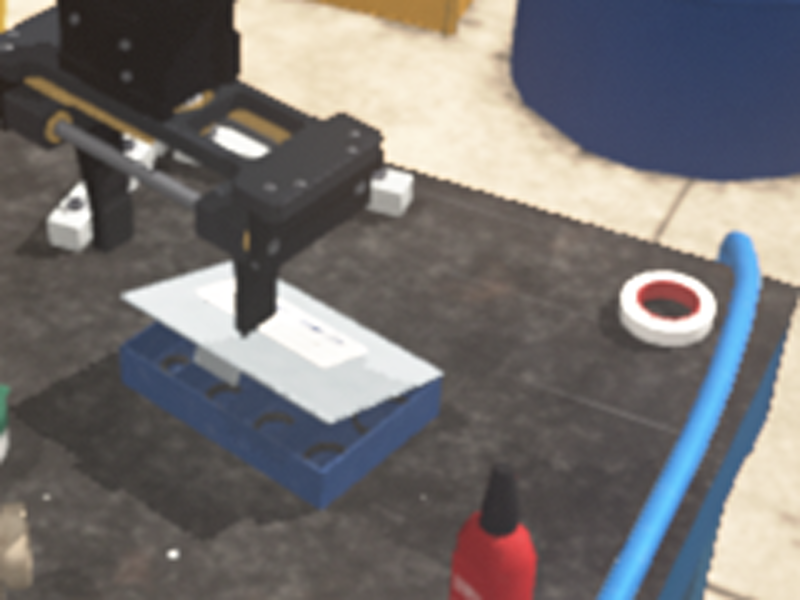

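The lid is still sinking, at roughly 25° (edge near (250,380)). I'll wait here.

```bash
for i in 1 2; do python3 -m jog '[{"dp":[0,0,0],"twist":0,"fingers":1},{"dp":[0,0,0],"twist":0,"fingers":1},{"dp":[0,0,0],"twist":0,"fingers":1},{"dp":[0,0,0],"twist":0,"fingers":1},{"dp":[0,0,0],"twist":0,"fingers":1},{"dp":[0,0,0],"twist":0,"fingers":1},{"dp":[0,0,0],"twist":0,"fingers":1},{"dp":[0,0,0],"twist":0,"fingers":1}]'|head -1
python3 - <<'E'
from h import *
p,W,c=cam('scene'); cv2.imwrite('pics/s6.png',cv2.resize(p[120:300,180:420],(800,600),interpolation=cv2.INTER_CUBIC))
a=-np.radians(14.1); q=W-np.array([*BOX,0]); bx=q[...,0]*np.cos(a)+q[...,1]*np.sin(a); by=-q[...,0]*np.sin(a)+q[...,1]*np.cos(a)
g=(p.min(-1)>110)&(q[...,2]>.02)&(q[...,2]<.12)&(abs(by)<.08)&(abs(bx)<.07)
f=np.polyfit(bx[g],q[...,2][g],1); print(g.sum(),np.degrees(np.arctan(f[0])),f)
E
done
```

```text
time_s: 9.28
2822 0.11585493429955972 [0.00202205 0.02995689]
time_s: 10.32
2825 0.13668756833865106 [0.00238565 0.02993787]
```

The lid is shut: it fits at 0.1°, with its top at about 0.03 m. Next I'll descend in front and work out the push.

```bash
python3 -m jog '[{"dp":[-0.3,0,3],"twist":0,"fingers":1},{"dp":[-0.3,0,6],"twist":0,"fingers":1},{"dp":[-0.3,0,9],"twist":0,"fingers":1},{"dp":[-0.3,0,11],"twist":0,"fingers":1},{"dp":[-0.3,0,11.7],"twist":0,"fingers":1},{"dp":[-0.3,0,11.7],"twist":0,"fingers":1},{"dp":[0.4,0,11.7],"twist":0,"fingers":1},{"dp":[1.1,0,11.7],"twist":0,"fingers":1}]'
cat >> h.py <<'E'
SY=4.2
def toolpose(bx,by,byaw,tx,ty,z,dyaw=0): # box pose in stop frame -> tool world
    b=fr(STOP,SY,bx,by); return (*fr(b,SY+byaw,tx,ty,z),round(SY+byaw+dyaw,1))
E
python3 - <<'E'
from h import *
s=cur(); print(s)
rel(s,*[toolpose(-.1863+.128*k/8,-.1646,-18.3*min(1,(1-k/7)) if k<7 else 0,-.060,0,.012) for k in range(5)])
s=toolpose(-.1863+.064,-.1646,-18.3*(1-4/7),-.060,0,.012)
rel(s,*[toolpose(-.1863+.128*k/8,-.1646,-18.3*(1-k/7) if k<7 else 0,-.060,0,.012) for k in range(5,9)])
E
```

```text
time_s: 11.38
tool_pos: [0.3902, -0.3197, 0.0114]
tool_rot: [-180.0, -0.1, -14.1]
force: [-0.4, 0.1, -0.7]
grip_width: 0.0871
grasp_force: 1.6
[np.float64(0.3901915719283648), np.float64(-0.31966909357460516), np.float64(0.011418982730642693), np.float64(-14.113211671712907)]
(np.float64(0.3906), np.float64(-0.3197), 0.012, -14.1) dp [0.04, -0.01, -0.06] twist -0.0
(np.float64(0.4059), np.float64(-0.3212), 0.012, -11.5) dp [1.56, -0.23, -0.06] twist -2.6
(np.float64(0.4214), np.float64(-0.3227), 0.012, -8.9) dp [3.1, -0.47, -0.06] twist -5.2
(np.float64(0.437), np.float64(-0.3243), 0.012, -6.3) dp [4.65, -0.69, -0.06] twist -7.8
(np.float64(0.4527), np.float64(-0.3258), 0.012, -3.6) dp [6.21, -0.93, -0.06] twist -10.5
(np.float64(0.4685), np.float64(-0.3273), 0.012, -1.0) dp [1.59, 0.05, -0.0] twist -2.6
(np.float64(0.4845), np.float64(-0.329), 0.012, 1.6) dp [3.19, 0.12, -0.0] twist -5.2
(np.float64(0.5007), np.float64(-0.3305), 0.012, 4.2) dp [4.82, 0.17, -0.0] twist -7.8
(np.float64(0.5166), np.float64(-0.3293), 0.012, 4.2) dp [6.4, -0.05, -0.0] twist -7.8
```

```bash
python3 -m jog '[{"dp":[0.8,-0.1,0],"twist":-1.3,"fingers":1},{"dp":[1.6,-0.2,0],"twist":-2.6,"fingers":1},{"dp":[2.3,-0.35,0],"twist":-3.9,"fingers":1},{"dp":[3.1,-0.5,0],"twist":-5.2,"fingers":1},{"dp":[3.9,-0.6,0],"twist":-6.5,"fingers":1},{"dp":[4.6,-0.7,0],"twist":-7.8,"fingers":1},{"dp":[5.4,-0.8,0],"twist":-9.1,"fingers":1},{"dp":[6.2,-0.9,0],"twist":-10.5,"fingers":1}]'
python3 -m jog '[{"dp":[0.8,0,0],"twist":-1.3,"fingers":1},{"dp":[1.6,0.05,0],"twist":-2.6,"fingers":1},{"dp":[2.4,0.1,0],"twist":-3.9,"fingers":1},{"dp":[3.2,0.1,0],"twist":-5.2,"fingers":1},{"dp":[4,0.15,0],"twist":-6.5,"fingers":1},{"dp":[4.8,0.15,0],"twist":-7.8,"fingers":1},{"dp":[5.6,0.1,0],"twist":-7.8,"fingers":1},{"dp":[6.2,0,0],"twist":-7.8,"fingers":1}]'
python3 -m jog '[{"dp":[0,0,0],"twist":0,"fingers":1},{"dp":[-0.6,0,0],"twist":0,"fingers":1},{"dp":[-2,0,0],"twist":0,"fingers":1},{"dp":[-4,0,-6],"twist":0,"fingers":1},{"dp":[-5,0,-12],"twist":0,"fingers":1},{"dp":[-5,8,-12],"twist":0,"fingers":1},{"dp":[-3,14,-12],"twist":0,"fingers":1},{"dp":[-1,20,-12],"twist":0,"fingers":1}]'
python3 - <<'E'
from h import *
cur()
for n in('top','scene'):
    p,W,c=cam(n); np.save(n+'6.npy',W); np.save(n+'6p.npy',p)
    cv2.imwrite(f'pics/{n}6.png',cv2.resize(p,(800,600)) if n=='scene' else cv2.resize(p[90:300,170:450],(800,600)))
seebox()
E
```

```text
time_s: 12.38
tool_pos: [0.4516, -0.3257, 0.0105]
tool_rot: [-180.0, -0.0, -3.5]
force: [-4.5, -0.8, 2.1]
grip_width: 0.0873
grasp_force: 1.8
time_s: 13.38
tool_pos: [0.5136, -0.3296, 0.0105]
tool_rot: [180.0, -0.0, 4.2]
force: [-3.2, -0.3, 2.2]
grip_width: 0.0873
grasp_force: 1.8
time_s: 14.38
tool_pos: [0.5108, -0.5145, 0.1315]
tool_rot: [180.0, -0.1, 4.2]
force: [0.5, -0.7, 1.3]
grip_width: 0.0871
grasp_force: 0.0
lid 1613 ((0.585613489151001, -0.32491543889045715), (0.08414191752672195, 0.1507713794708252), 4.394058704376221) 
 [[0.5378999710083008, -0.2529999911785126], [0.5493999719619751, -0.4032999873161316], [0.6333000063896179, -0.3968999981880188], [0.6218000054359436, -0.24650000035762787]] zmed 0.031161332975659397
```

View pics/top6.png

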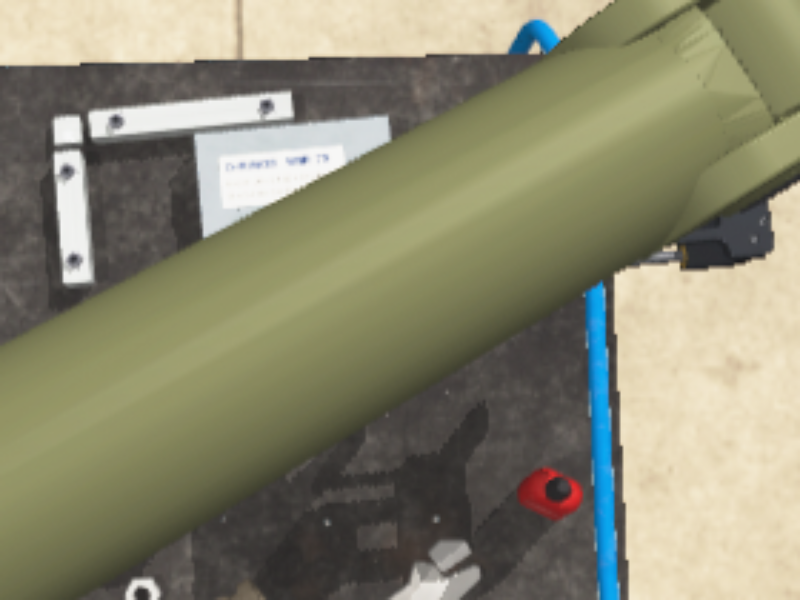

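The box is square to the far bar (yaw 4.4°) with about 8 mm of gap behind it; its left edge is at (195-205,130-240) in the crop. It needs about 90 mm to the left, so I'll go to its right side next.

Run:
```python
from h import *
rel(cur(),toolpose(-.060,-.1658,0,0,-.106,.13,90),toolpose(-.060,-.1658,0,0,-.106,.012,90))
```

```text
(np.float64(0.5826), np.float64(-0.4319), 0.13, 94.2) dp [8.04, -7.91, -0.17] twist -90.3
(np.float64(0.5826), np.float64(-0.4319), 0.012, 94.2) dp [8.04, -7.91, 11.63] twist -90.3
```

```bash
python3 -m jog '[{"dp":[2,-2,0],"twist":-10,"fingers":0.5},{"dp":[4,-4,0],"twist":-20,"fingers":0.5},{"dp":[6,-6,0],"twist":-30,"fingers":0.5},{"dp":[7.4,-8,0],"twist":-40,"fingers":0.5},{"dp":[7.4,-9.4,0],"twist":-50,"fingers":0.5},{"dp":[7.4,-9.4,0],"twist":-60,"fingers":0.5},{"dp":[7.4,-9.4,0],"twist":-70,"fingers":0.5},{"dp":[7.4,-9.4,0],"twist":-80,"fingers":0.5}]'
python3 -m jog '[{"dp":[0,0,0],"twist":-10,"fingers":0.5},{"dp":[0,0,0],"twist":-10,"fingers":0.5},{"dp":[0,0,0],"twist":-10,"fingers":0.5}]'
python3 - <<'E'
from h import *
rel(cur(),toolpose(-.060,-.1658,0,0,-.106,.012,90),toolpose(-.060,-.1658,0,0,-.088,.012,90),toolpose(-.060,-.08,0,0,-.086,.012,90))
seebox()
E
```

```text
time_s: 15.52
tool_pos: [0.577, -0.4121, 0.1314]
tool_rot: [180.0, -0.1, 84.5]
force: [0.4, -0.8, 0.2]
grip_width: 0.0439
grasp_force: 0.0
time_s: 15.9
tool_pos: [0.5775, -0.413, 0.131]
tool_rot: [180.0, -0.0, 94.0]
force: [0.0, -0.3, -0.1]
grip_width: 0.0435
grasp_force: 0.0
(np.float64(0.5826), np.float64(-0.4319), 0.012, 94.2) dp [-1.92, 0.38, 11.9] twist -0.2
(np.float64(0.5812), np.float64(-0.414), 0.012, 94.2) dp [-0.12, 0.37, 11.9] twist -0.2
(np.float64(0.5748), np.float64(-0.3265), 0.012, 94.2) dp [8.65, 0.34, 11.9] twist -0.2
lid 425 ((0.5384911894798279, -0.3673030436038971), (0.04255370795726776, 0.08812746405601501), 44.15555953979492) 
 [[0.4925000071525574, -0.3504999876022339], [0.5539000034332275, -0.41370001435279846], [0.5845000147819519, -0.3840999901294708], [0.5231000185012817, -0.32089999318122864]] zmed 0.030755384164935347
```

```bash
python3 -m jog '[{"dp":[-2,0.4,0],"twist":0,"fingers":0.5},{"dp":[-2,0.4,4],"twist":0,"fingers":0.5},{"dp":[-2,0.4,8],"twist":0,"fingers":0.5},{"dp":[-2,0.4,11],"twist":0,"fingers":0.5},{"dp":[-2,0.4,11.9],"twist":0,"fingers":0.5},{"dp":[-2,0.4,11.9],"twist":0,"fingers":0.5},{"dp":[-1,0.4,11.9],"twist":0,"fingers":0.5},{"dp":[-0.2,0.4,11.9],"twist":0,"fingers":0.5}]'
python3 -m jog '[{"dp":[0.8,0,0],"twist":0,"fingers":0.5},{"dp":[1.6,0,0],"twist":0,"fingers":0.5},{"dp":[2.4,0,0],"twist":0,"fingers":0.5},{"dp":[3.2,0,0],"twist":0,"fingers":0.5},{"dp":[4,0,0],"twist":0,"fingers":0.5},{"dp":[4.8,0,0],"twist":0,"fingers":0.5},{"dp":[5.6,0,0],"twist":0,"fingers":0.5},{"dp":[6.4,0,0],"twist":0,"fingers":0.5}]'
python3 - <<'E'
from h import *
rel(cur(),toolpose(-.060,-.08,0,0,-.086,.012,90))
p,W,c=cam('top');cv2.imwrite('pics/t7.png',cv2.resize(p[90:300,170:450],(800,600)))
seebox()
E
```

```text
time_s: 16.95
tool_pos: [0.5828, -0.4149, 0.0131]
tool_rot: [179.9, 0.0, 94.2]
force: [-0.4, 0.3, -0.3]
grip_width: 0.0438
grasp_force: 0.0
time_s: 17.95
tool_pos: [0.5772, -0.3512, 0.0116]
tool_rot: [180.0, 0.0, 94.2]
force: [0.7, -4.4, 2.3]
grip_width: 0.0433
grasp_force: 2.2
(np.float64(0.5748), np.float64(-0.3265), 0.012, 94.2) dp [2.48, -0.06, -0.04] twist -0.0
lid 383 ((0.5427743196487427, -0.2814207673072815), (0.05007224902510643, 0.0682673528790474), 11.878742218017578) 
 [[0.5112000107765198, -0.2531999945640564], [0.5253000259399414, -0.3199999928474426], [0.5742999911308289, -0.30970001220703125], [0.5601999759674072, -0.24289999902248383]] zmed 0.03093060766727534
```

View pics/t7.png

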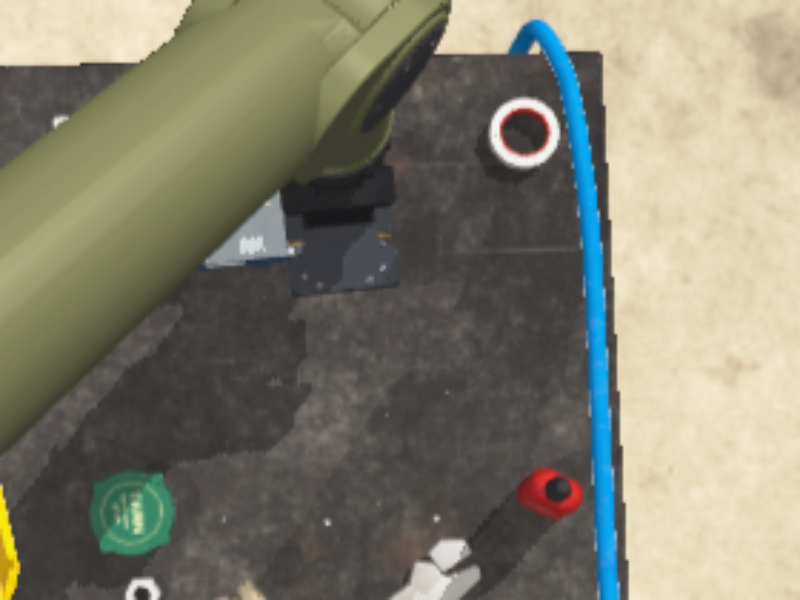

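The tape roll, tin and bottle are undisturbed, and the box's front edge at (205-290,265) is moving left as expected. I'll continue to near contact, then creep.

```bash
python3 -m jog '[{"dp":[0.6,0,0],"twist":0,"fingers":0.5},{"dp":[1.2,0,0],"twist":0,"fingers":0.5},{"dp":[1.7,0,0],"twist":0,"fingers":0.5},{"dp":[2.1,0,0],"twist":0,"fingers":0.5},{"dp":[2.3,0,0],"twist":0,"fingers":0.5},{"dp":[2.4,0,0],"twist":0,"fingers":0.5},{"dp":[2.5,0,0],"twist":0,"fingers":0.5}]'
for i in 1 2; do python3 -m jog '[{"dp":[0.1,0,0],"twist":0,"fingers":0.5},{"dp":[0.2,0,0],"twist":0,"fingers":0.5}]'|sed -n '2p;4p'; done
```

```text
time_s: 18.92
tool_pos: [0.5752, -0.3267, 0.0114]
tool_rot: [-180.0, -0.0, 94.1]
force: [0.3, -2.8, -1.1]
grip_width: 0.0437
grasp_force: 1.1
tool_pos: [0.5752, -0.3247, 0.0115]
force: [-0.3, -3.0, -1.7]
tool_pos: [0.5751, -0.3226, 0.0115]
force: [0.3, -1.9, -2.2]
```

```bash
for i in 1 2; do python3 -m jog '[{"dp":[0.1,0,0],"twist":0,"fingers":0.5},{"dp":[0.2,0,0],"twist":0,"fingers":0.5}]'|sed -n '2p;4p'; done
```

```text
tool_pos: [0.575, -0.3207, 0.0116]
force: [-0.3, -2.3, -1.7]
tool_pos: [0.5752, -0.3203, 0.012]
force: [1.3, -6.0, -1.0]
```

```bash
for i in 1; do python3 -m jog '[{"dp":[0.1,0,0],"twist":0,"fingers":0.5}]'|sed -n '2p;4p'; done
```

```text
tool_pos: [0.5752, -0.3203, 0.0122]
force: [1.9, -7.4, -1.3]
```

```bash
python3 -m jog '[{"dp":[0.15,0,0],"twist":0,"fingers":0.5},{"dp":[0.3,0,0],"twist":0,"fingers":0.5},{"dp":[0.3,0,0],"twist":0,"fingers":0.5}]'|sed -n '2p;4p'
python3 -m jog '[{"dp":[-1,0,0],"twist":0,"fingers":0.5},{"dp":[-3,0,0],"twist":0,"fingers":0.5},{"dp":[-4,0,-4],"twist":0,"fingers":0.5},{"dp":[-4,0,-10],"twist":0,"fingers":0.5},{"dp":[-4,0,-12],"twist":0,"fingers":0.5},{"dp":[-4,0,-12],"twist":0,"fingers":0.5}]'
python3 - <<'E'
from h import *
rel(cur(),toolpose(-.060,-.075,0,-.085,-.01,.13,0))
E
```

```text
tool_pos: [0.5752, -0.3203, 0.013]
force: [2.3, -10.6, -1.5]
time_s: 21.18
tool_pos: [0.5783, -0.3553, 0.133]
tool_rot: [179.8, 0.0, 94.2]
force: [0.2, 0.2, -0.2]
grip_width: 0.0436
grasp_force: 0.0
(np.float64(0.4842), np.float64(-0.2519), 0.13, 4.2) dp [10.99, -8.63, 0.3] twist 90.0
```

```bash
python3 -m jog '[{"dp":[1,-3,0],"twist":10,"fingers":1},{"dp":[2,-6,0],"twist":20,"fingers":1},{"dp":[4,-8.6,0],"twist":30,"fingers":1},{"dp":[6,-8.6,0],"twist":40,"fingers":1},{"dp":[8,-8.6,0],"twist":50,"fingers":1},{"dp":[10,-8.6,0],"twist":60,"fingers":1},{"dp":[11,-8.6,0],"twist":70,"fingers":1},{"dp":[11,-8.6,0],"twist":80,"fingers":1}]' | sed -n 2,3p
python3 -m jog '[{"dp":[0,0,0],"twist":10,"fingers":1},{"dp":[0,0,0],"twist":10,"fingers":1},{"dp":[0,0,0],"twist":10,"fingers":1}]'
python3 - <<'E'
from h import *
rel(cur(),toolpose(-.060,-.075,0,-.080,-.01,.012,0),toolpose(-.060,-.075,0,-.0585,-.01,.012,0))
E
```

```text
tool_pos: [0.4825, -0.2489, 0.1291]
tool_rot: [-179.8, 0.2, 14.0]
time_s: 22.55
tool_pos: [0.483, -0.2508, 0.1304]
tool_rot: [-180.0, 0.1, 4.3]
force: [-0.1, -0.6, -0.4]
grip_width: 0.087
grasp_force: 0.0
(np.float64(0.4891), np.float64(-0.2515), 0.012, 4.2) dp [0.6, 0.12, 11.84] twist 0.1
(np.float64(0.5106), np.float64(-0.25), 0.012, 4.2) dp [2.76, 0.13, 11.84] twist 0.1
```

```bash
python3 -m jog '[{"dp":[0,0,4],"twist":0,"fingers":1},{"dp":[0,0,8],"twist":0,"fingers":1},{"dp":[0,0,11],"twist":0,"fingers":1},{"dp":[0,0,11.8],"twist":0,"fingers":1},{"dp":[0.6,0,11.8],"twist":0,"fingers":1},{"dp":[1.3,0,11.8],"twist":0,"fingers":1},{"dp":[2,0,11.8],"twist":0,"fingers":1},{"dp":[2.6,0,11.8],"twist":0,"fingers":1}]' | sed -n '2p;4p'
for i in 1 2 3; do python3 -m jog '[{"dp":[0.1,0,0],"twist":0,"fingers":1},{"dp":[0.2,0,0],"twist":0,"fingers":1}]'|sed -n '2p;4p'; done
```

```text
tool_pos: [0.5098, -0.2493, 0.0141]
force: [-4.4, -0.0, 3.5]
tool_pos: [0.5105, -0.2494, 0.0134]
force: [-3.9, -0.1, 1.9]
tool_pos: [0.5134, -0.2491, 0.0135]
force: [-3.7, -0.9, 1.7]
tool_pos: [0.5156, -0.2489, 0.0135]
force: [-4.1, -0.0, 0.7]
```

```bash
for i in 1 2 3; do python3 -m jog '[{"dp":[0.1,0,0],"twist":0,"fingers":1},{"dp":[0.2,0,0],"twist":0,"fingers":1}]'|sed -n '2p;4p'; done
```

```text
tool_pos: [0.5171, -0.2488, 0.0134]
force: [-5.9, -0.2, 2.5]
tool_pos: [0.5173, -0.2488, 0.0132]
force: [-10.2, -0.1, 6.1]
tool_pos: [0.5173, -0.2489, 0.0131]
force: [-14.6, 0.7, 10.0]
```

```bash
python3 -m jog '[{"dp":[-1,0,0],"twist":0,"fingers":1},{"dp":[-3,0,0],"twist":0,"fingers":1},{"dp":[-4,0,-4],"twist":0,"fingers":1},{"dp":[-4,0,-10],"twist":0,"fingers":1},{"dp":[-4,4,-12],"twist":-10,"fingers":0.5},{"dp":[-3,8,-12],"twist":-20,"fingers":0.5},{"dp":[0,11,-12],"twist":-30,"fingers":0.5},{"dp":[3,11,-12],"twist":-40,"fingers":0.5}]'|sed -n '2p'
python3 -m jog '[{"dp":[0,0,0],"twist":-10,"fingers":0.5},{"dp":[0,0,0],"twist":-20,"fingers":0.5},{"dp":[0,0,0],"twist":-30,"fingers":0.5},{"dp":[0,0,0],"twist":-40,"fingers":0.5},{"dp":[0,0,0],"twist":-50,"fingers":0.5},{"dp":[0,0,0],"twist":-50,"fingers":0.5}]'
python3 - <<'E'
from h import *
rel(cur(),toolpose(-.052,-.075,0,0,-.110,.13,90),toolpose(-.052,-.075,0,0,-.087,.012,90))
E
```

```text
tool_pos: [0.5608, -0.3591, 0.134]
time_s: 26.8
tool_pos: [0.5608, -0.3555, 0.1339]
tool_rot: [179.8, 0.0, 94.1]
force: [-0.6, -0.4, 0.5]
grip_width: 0.0436
grasp_force: 0.0
(np.float64(0.5842), np.float64(-0.3448), 0.13, 94.2) dp [0.9, 2.41, 0.39] twist -0.1
(np.float64(0.5825), np.float64(-0.3219), 0.012, 94.2) dp [3.2, 2.41, 12.19] twist -0.1
```

```bash
python3 -m jog '[{"dp":[0,2.4,0],"twist":0,"fingers":0.5},{"dp":[0,2.4,4],"twist":0,"fingers":0.5},{"dp":[0,2.4,8],"twist":0,"fingers":0.5},{"dp":[0,2.4,11],"twist":0,"fingers":0.5},{"dp":[0,2.4,12.1],"twist":0,"fingers":0.5},{"dp":[1.5,2.4,12.1],"twist":0,"fingers":0.5},{"dp":[2.6,2.4,12.1],"twist":0,"fingers":0.5},{"dp":[3,2.4,12.1],"twist":0,"fingers":0.5}]'|sed -n '2p;4p'
for i in 1 2 3; do python3 -m jog '[{"dp":[0.1,0,0],"twist":0,"fingers":0.5},{"dp":[0.2,0,0],"twist":0,"fingers":0.5}]'|sed -n '2p;4p'; done
```

```text
tool_pos: [0.5827, -0.3227, 0.0141]
force: [0.6, 0.0, 0.1]
tool_pos: [0.5813, -0.3228, 0.0131]
force: [-0.5, -0.3, -0.1]
tool_pos: [0.5808, -0.3206, 0.0125]
force: [-0.8, 1.2, -0.4]
tool_pos: [0.5807, -0.3201, 0.0127]
force: [-0.2, -4.4, -0.9]
```

```bash
python3 -m jog '[{"dp":[0.1,0,0],"twist":0,"fingers":0.5},{"dp":[0.2,0,0],"twist":0,"fingers":0.5},{"dp":[0.3,0,0],"twist":0,"fingers":0.5}]'|sed -n '2p;4p'
python3 -m jog '[{"dp":[-1,0,0],"twist":0,"fingers":0.5},{"dp":[-3,0,0],"twist":0,"fingers":0.5},{"dp":[-4,0,-4],"twist":0,"fingers":0.5},{"dp":[-4,0,-10],"twist":0,"fingers":0.5},{"dp":[-8,0,-15],"twist":0,"fingers":0.5},{"dp":[-13,-4,-20],"twist":0,"fingers":0.5},{"dp":[-18,-10,-25],"twist":0,"fingers":0.5},{"dp":[-22,-15,-25],"twist":0,"fingers":0.5}]'
python3 -m jog '[{"dp":[-5,-3,0],"twist":0,"fingers":0.5},{"dp":[-5,-3,0],"twist":0,"fingers":0.5},{"dp":[-5,-3,0],"twist":0,"fingers":0.5}]'|sed -n 2p
python3 - <<'E'
from h import *
seebox('t9')
p,W,c=cam('scene');cv2.imwrite('pics/s9.png',cv2.resize(p,(800,600)))
E
```

```text
tool_pos: [0.5807, -0.3198, 0.0134]
force: [1.7, -9.6, -2.2]
time_s: 29.92
tool_pos: [0.4793, -0.516, 0.2533]
tool_rot: [179.8, 0.1, 94.3]
force: [0.9, -0.8, -0.7]
grip_width: 0.0435
grasp_force: 0.0
tool_pos: [0.453, -0.5664, 0.2501]
lid 3062 ((0.5767549276351929, -0.23522219061851501), (0.10480961948633194, 0.15078695118427277), 4.289664268493652) 
 [[0.5188999772071838, -0.164000004529953], [0.5300999879837036, -0.314300000667572], [0.6347000002861023, -0.30649998784065247], [0.6233999729156494, -0.15610000491142273]] zmed 0.031034641822414458
```

View pics/t9.png

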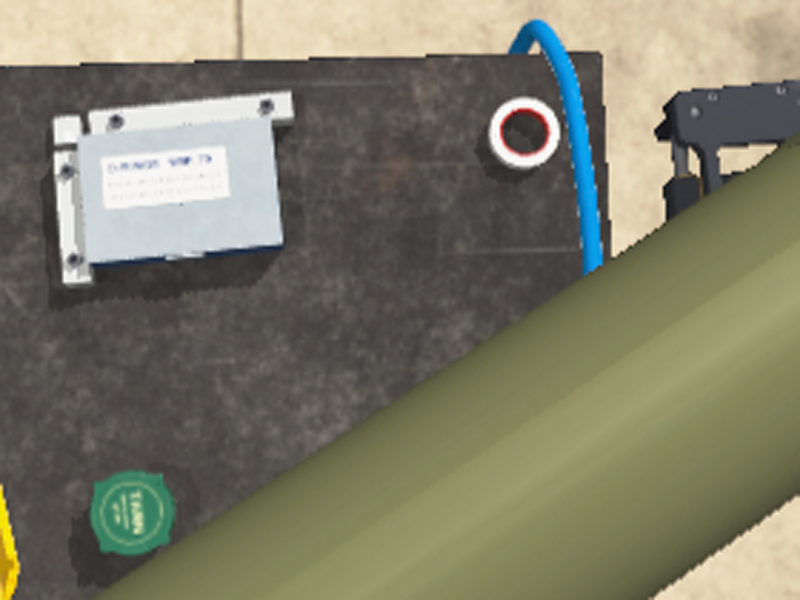

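View pics/s9.png

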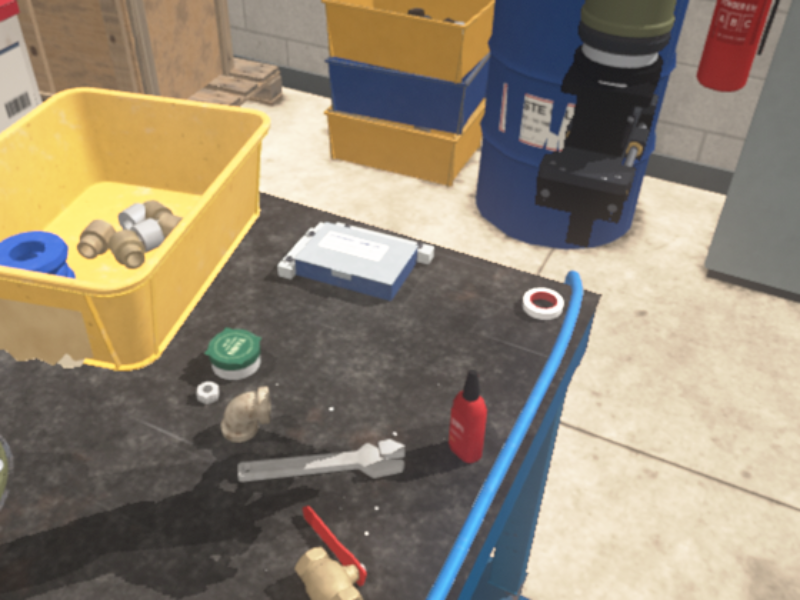

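The box sits square in the corner: lid shut, yaw 4.3° against 4.2° for the stop, and back left corner within about 1 mm. The bottle, tin and roll haven't moved.

```bash
python3 -c "
from cell import env
print(env.sign_off())"
```

```text
the job is handed in; nothing more can be done
None
```

The job is handed in: the lid is shut, then the box was pushed square into the corner of the stop (final images show it aligned within about 0.1° and 1 mm), and the bottle, tin and tape roll were left where they stood.

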